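Offer up the gearbox cover for screwing down

ROBOT

A 6-joint arm with a two-finger parallel gripper is mounted at the origin on a cart in front of the work surface, level with it; the furniture and walls round the work are solid. World frame = base frame: x ahead of the robot, y to its left, z up, the work surface at z = 0. Lengths are in m, angles in rad, forces in N, time in s.
With the tool pointing down it reaches from about 0.35 to 0.775 m from the base axis. Payload 7.3 kg.
Tool frame: the origin (TCP) lies on the centre line of the jaws, within the pads' length; the fingertips stand 11 mm ahead of it and the grasp point (between the pads) lies 8 mm behind it; z points along the fingers, y is the direction in which the jaws open and shut (so a half turn about z gives the same grasp; the last joint's range is limited). The gripper opens to 92 mm and grips with 3 to 60 N. Pads are 19 mm wide; open, the fingers measure 130 mm over their backs; the gripper's body (75 mm by 190 mm) begins 47 mm behind the grasp point.
Start: joints at [1.128, 0.342, 1.524, -0, 1.275, -0.146], TCP at [0.154, 0.502, 0.238] pointing down, gripper open.
Joint ranges: [-2.53, 2.53], [-0.77, 2.02], [0.04, 2.7], [-1, 4.14], [0.28, 2.66], [-3.11, 3.11]. Speed limits (rad/s): [2.57, 2.57, 3.14, 3.14, 3.14, 3.14].

INTERFACE

Orientations are given as [roll, pitch, yaw] about the fixed x, y, z axes, in that order (R = Rz(yaw) Ry(pitch) Rx(roll)).
In Python, from cell import robot gives the robot as it stands.
- The arm moves only by the tool jog_arm, never from a script. Its argument "deltas" is one flat list of numbers, 6 for each row, row after row: the shift along the world's x, y, z in units of 0.1 m (1.0 is 0.1 m), then the turn, a rotation vector about the world's x, y, z in units of 90 degrees (1.0 is 90 degrees). A call has 1 to 5 rows; each row is the pose to reach, as a shift and turn from the pose commanded when the call began; what a row does not reach only later rows make up. A row lasts 1/12 s, in which the tool goes at most 41.7 mm and 7.16 degrees, less where a joint would pass 70% of its speed; a pose out of reach is approached as far as the arm can. A call with a number of a shift or a turn outside -1 to 1 is refused whole. A call with a gripper value outside its range is refused whole. "claw" is the opening, from 0 (shut) to 1 (fully open), set as the call begins (left out, the last holds). The fingers move at their own pace and stop on an object; "newtons" is the grip in N (left out, the last holds). Time passes only in rows, so rows that repeat a pose let the fingers close. It gives the time, the measured TCP pose, the force and the opening at its end, in the units of the state.
- robot.observe(): the state, without advancing time (a new reading comes with each control period).
- robot.read_camera(name): name is "side" or "top"; returns the picture (480x640x3 uint8, red, green, blue); there is no depth.
- robot.camera_params(name): a dict with "fx", "fy", "cx", "cy" (pixels), "R" (3x3) and "t" (3): a world point X has camera coordinates R X + t. Camera axes: x right, y down, z forward; pixel columns grow to the right and rows downward; lengths in m; the calibration is good to about 2 mm. A picture is of the moment at which its call begins. camera_params takes no time and is no camera call.
- robot.hand_in(): hands the job in, once; it reports no verdict.
The state is a dict: "time": time; "qpos": joint angles; "qvel": joint speeds; "joint_efforts": joint torques, N m; "tool_pos": TCP position; "tool_rot": TCP orientation; "contact_force": force on the tool from outside, world axes, zero at the start; "torque": the same for the moment, N m; "opening": finger opening in m.
Only numpy, scipy, OpenCV 4.12 (cv2) and the standard library are available. Lean on these libraries where they do the work, as an engineer would, in place of code of your own. Each camera call takes 0.05 s, during which the arm holds its last target. There are 200 camera calls.

TASK

Get the small grey gearbox ready to be closed: slide the black transport-lock grip on its top out from between the two flange pads, all the way to its end stop. Then pick up the cover plate by its bar handle and finish while holding it still and level about 15 mm above the flange pads, touching nothing of the gearbox, turned so that its four holes stand over the four tapped holes with each tapped hole wholly in view through the plate (either way round fits), so that screws could be started; do not put it down or let go. Leave the other things on the bench where they are, and keep the arm clear of the long lamp hood over the back of the bench.

Things in the scene. Friction and masses are not known exactly. Their poses are not given: they have to be found in the camera images.
- seat (a point): Fixed low grey gearbox: middle of its flange, level with the tops of its two bare-metal pads, 50 mm above the worktop. y runs along the lock's track to the end stop, z up. Housing: x -67 to +67, y -83 to +115 mm, top 8 mm below the pads' tops. Pads 24 (x) x 86 (y) mm, centred at x = +-42 mm; channel for the lock between. Tapped holes, 6 mm wide, at x = +-42, y = +-30 mm
- tapped_a (a point): mouth of the tapped hole at x = +42, y = +30 mm from seat, in the pad's top face
- tapped_c (a point): mouth of the tapped hole diagonally opposite, at x = -42, y = -30 mm from seat
- lock (a joint): transport lock, m: 0 with its grip at the middle of the flange, grows as the grip slides along the gearbox's +y; 0.085 is the end stop, with the grip beyond the pads. About 1.5 N of friction; stays where it is left. Starts between 0 and 0.03, in the way of the cover
- lock_grip (a point): centre of the lock's black upright grip: 20 (x) x 16 (y) x 32 mm tall, from 3 to 35 mm above the pads' tops; axes as the gearbox's. The end stop is a low steel bar across the track, its top 1 mm above the pads' tops, its near face 17 mm past the grip's centre when home
- cover_handle (a point): Loose bare-metal cover plate, 0.2 to 0.4 kg, flat on the worktop: centre of its bar handle, 33 mm above the underside. Plate 110 (x) x 86 (y) x 6 mm, axes the plate's, z up. Bar along x, 80 x 16 x 14 mm tall, on posts at x = +-33 mm, 20 mm clear under it. Holes 14 mm wide at x = +-42, y = +-30 mm from its middle (balance point). Fits with x along the gearbox's x, either way round
- hole_a (a point): centre of the plate's hole at x = +42, y = +30 mm, at the underside. (Mind the fixed lamp hood above the back of the bench: it hangs from 0.40 to 0.49 m above the worktop, beyond world x = 0.64 m, from world y = +0.19 m rightwards)
- hole_c (a point): centre of the plate's hole diagonally opposite, at x = -42, y = -30 mm, at the underside
- masking_tape: bystander, to be left alone: part-used roll of masking tape lying flat, 106 x 104 x 24 mm; origin at the centre of its underside
- loupe: bystander, to be left alone: folding loupe, 24 x 59 x 13 mm; origin at the centre of its underside
- brass_pot_0: bystander, to be left alone: small turned metal pot with lid, 34 mm wide, 38 mm tall; origin at the centre of its underside
- needle_file_0: bystander, to be left alone: needle file with black grip, 10 x 157 x 10 mm; origin at the centre of its underside
- ring_clamp: bystander, to be left alone: wooden ring clamp, 26 x 148 x 23 mm; origin at the centre of its underside
- tweezers_a: bystander, to be left alone: tweezers, 14 x 157 x 9 mm; origin at the centre of its underside

How it is judged:
By the outcome, as a careful person would: the job done as asked, in the order asked, and still so for the second after the job is handed in, while the arm keeps its last pose, push and grip.
It also fails if it takes over 48 s, if anything falls off the work surface, if the arm or the gripper's body presses on something with over 40 N, if the wrist force passes 120 N, or if a joint passes its speed limit or range.

## Working session

There is one attempt and no reset: what is moved stays moved. The work goes in short steps, Python scripts to look and compute and a tool call to move; the robot and the scene stay as the last step left them, time stands still between calls to the robot, and variables do not carry over. Pictures are saved under pics/ and viewed, about 8 in all and at most 12, crops included, and the job is handed in when it is done.

Besides the shell and the picture viewer there is one more tool, called after "Emit:" by a JSON object that holds its "name" and its "arguments". jog_arm: Moves the arm, as the interface text tells. Its arguments: {"type":"object","properties":{"deltas":{"type":"array","items":{"type":"number"}},"claw":{"type":"number"},"newtons":{"type":"number"}},"required":["deltas"]}

```bash
mkdir -p pics; ls; cat > h.py <<'E'
import numpy as np, cv2
from cell import robot
def snap(n,f):
    im=robot.read_camera(n); cv2.imwrite('pics/'+f+'.png',im[:,:,::-1]); return im
def proj(n,X):
    p=robot.camera_params(n); c=np.array(p['R'])@np.array(X).T.reshape(3,-1)+np.array(p['t']).reshape(3,1)
    return np.c_[p['fx']*c[0]/c[2]+p['cx'],p['fy']*c[1]/c[2]+p['cy']]
def ray(n,uv):
    p=robot.camera_params(n);R=np.array(p['R']);t=np.array(p['t'])
    d=R.T@np.array([(uv[0]-p['cx'])/p['fx'],(uv[1]-p['cy'])/p['fy'],1]); return -R.T@t,d/np.linalg.norm(d)
def onz(n,uv,z):
    o,d=ray(n,uv); return o+d*(z-o[2])/d[2]
def tri(a,b):
    (o1,d1),(o2,d2)=ray('top',a),ray('side',b)
    s=np.linalg.lstsq(np.c_[d1,-d2],o2-o1,rcond=None)[0]
    p,q=o1+s[0]*d1,o2+s[1]*d2; return (p+q)/2,np.linalg.norm(p-q)
E
python3 - <<'E'
from h import *
for n in('top','side'):
    snap(n,n+'0'); p=robot.camera_params(n); print(n,p['fx'],p['cx'],p['cy'],(-np.array(p['R']).T@np.array(p['t'])).round(3),np.array(p['R']).round(3).tolist())
print(robot.observe())
E
```

```text
pics
top 449.8101434218852 318.96766276407834 232.65242229474896 [0.252 0.021 1.277] [[-0.01, -1.0, -0.014], [-0.981, 0.012, -0.191], [0.191, 0.011, -0.981]]
side 555.8800748221141 320.90930630767565 236.43560361094288 [0.096 1.218 0.838] [[-0.948, -0.319, 0.005], [-0.167, 0.484, -0.859], [0.272, -0.815, -0.512]]
{'time': 0.1, 'qpos': array([ 1.12802038e+00,  3.42642645e-01,  1.52491809e+00, -1.43295697e-05,
        1.27541928e+00, -1.45968859e-01]), 'qvel': array([-0.00079297, -0.00255449, -0.00213789, -0.00044839, -0.00129351,
       -0.00115274]), 'joint_efforts': array([ 1.48487128e-03, -4.32005918e+01, -2.44698393e+01,  7.19357212e-02,
        5.25782851e-02, -2.11548854e-05]), 'tool_pos': array([0.15335999, 0.5017317 , 0.23712105]), 'tool_rot': array([-3.14021806e+00, -1.88235205e-04,  2.84478961e+00]), 'contact_force': array([-0.30716256,  1.18657322,  0.81044983]), 'torque': array([-0.00056725,  0.01150792, -0.00739703]), 'opening': 0.09173394513221052}
```

View pics/top0.png

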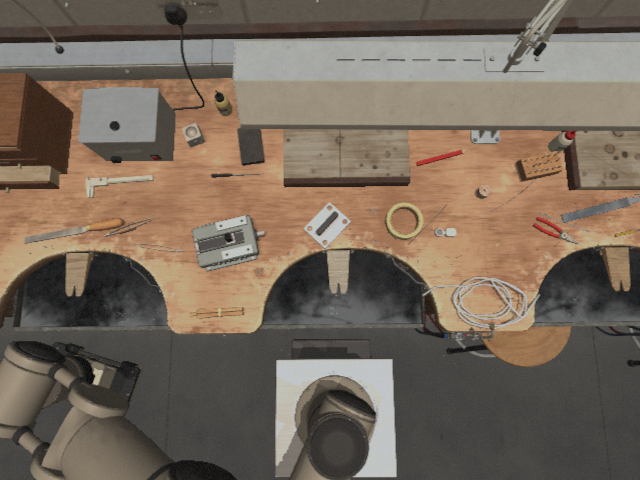

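View pics/side0.png

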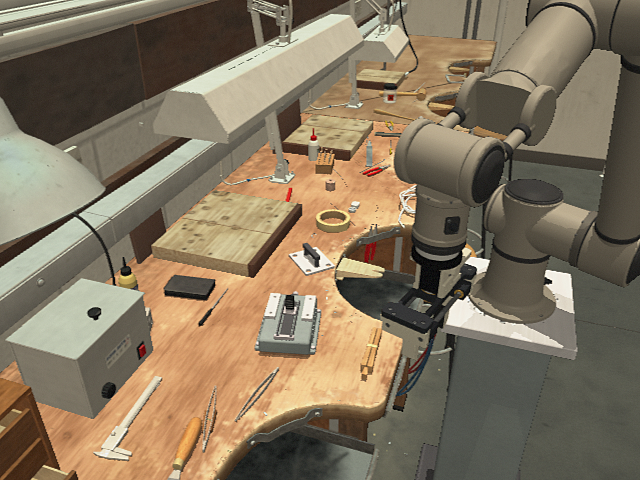

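The top view shows the gearbox near (226,241) with its black grip at about (232,238), and the cover at (327,226) with a black bar. In the side view the gearbox is near (288,322) and the cover near (311,259). I'll put enlarged crops of both in one picture.

```bash
python3 - <<'E'
import cv2,numpy as np
t=cv2.imread('pics/top0.png');s=cv2.imread('pics/side0.png')
z=lambda i,x,y:cv2.resize(i[y:y+75,x:x+100],(400,300),interpolation=cv2.INTER_CUBIC)
cv2.imwrite('pics/z0.png',np.vstack([np.hstack([z(t,180,205),z(t,280,190)]),np.hstack([z(s,240,285),z(s,265,225)])]))
E
```

```text
(no output)
```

View pics/z0.png

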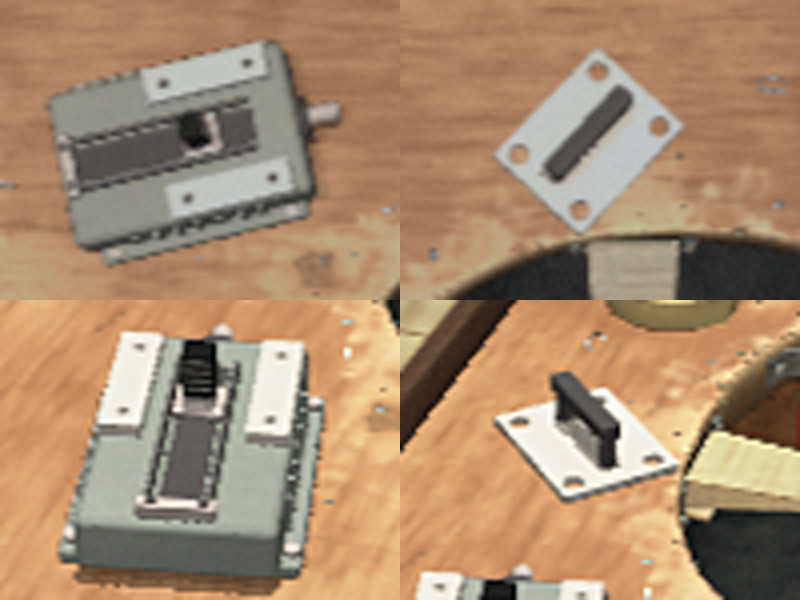

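Crops: the gearbox track runs toward world +y (left in the top view), and all four tapped holes show in both views. Three of the cover's four holes show in both views. The bar runs diagonally. Next I'll triangulate these points.

```bash
cat > m0.py <<'E'
from h import *
f=lambda p,o:((p[0]+.5)/4-.5+o[0],(p[1]+.5)/4-.5+o[1])
T={n:cv2.imread(f'pics/{n}0.png',0).astype(float) for n in('top','side')}
def ref(n,uv,r=2,dark=True):
    u,v=np.round(uv).astype(int); w=T[n][v-r:v+r+1,u-r:u+r+1]; w=np.clip(w.max()-w-0.3*np.ptp(w),0,None)
    y,x=np.mgrid[v-r:v+r+1,u-r:u+r+1]; return (x*w).sum()/w.sum(),(y*w).sum()/w.sum()
gt=[(163,84),(247,63),(187,198),(273,178)]; gs=[(123,110),(138,46),(268,120),(281,55)]
G=[]
for a,b in zip(gt,gs):
    p,e=tri(ref('top',f(a,(180,205))),ref('side',f(b,(240,285)))); G.append(p); print('tap',p.round(4),round(e,4))
G=np.array(G); c=G.mean(0); y=(G[0]-G[1]+G[2]-G[3])[:2]; x=(G[0]-G[2]+G[1]-G[3])[:2]
print('seat',c.round(4),'yaw of y axis',np.degrees(np.arctan2(y[1],y[0])),'x axis',np.degrees(np.arctan2(x[1],x[0])),'sizes',np.hypot(*y)/2,np.hypot(*x)/2)
# track stop and grip
print('grip top',tri(f((193,122),(180,205)),f((199,45),(240,285))))
print('stop',tri(f((66,165),(180,205)),f((176,208),(240,285))))
ct=[(198,70),(119,154),(180,209)]; cs=[(119,121),(173,182),(253,159)]
for a,b in zip(ct,cs):
    p,e=tri(ref('top',f(a,(280,190)),3),ref('side',f(b,(265,225)),3)); print('hole',p.round(4),round(e,4))
for a in ct+[(259,126)]: print('onz .004',onz('top',f(a,(280,190)),.004).round(4))
for a,b in [((222,95),(162,80)),((155,172),(210,128))]: print('barend',tri(f(a,(280,190)),f(b,(265,225))), onz('top',f(a,(280,190)),.04))
E
python3 m0.py
```

```text
tap [0.5168 0.312  0.0465] 0.0015
tap [0.531  0.2536 0.0463] 0.0015
tap [0.4354 0.2925 0.046 ] 0.0013
tap [0.4494 0.2341 0.046 ] 0.0014
seat [0.4831 0.2731 0.0462] yaw of y axis 103.62592457656328 x axis 13.44375406830582 sizes 0.06009137017914662 0.08380831592970027
grip top (array([0.48188541, 0.28266639, 0.08014121]), np.float64(4.276979711495261e-05))
stop (array([0.45894591, 0.37804396, 0.04510889]), np.float64(0.0005952679303529499))
hole [0.5784 0.0061 0.0014] 0.0025
hole [0.5152 0.0649 0.0011] 0.0007
hole [0.4735 0.0206 0.0008] 0.0013
onz .004 [0.5759 0.0057 0.004 ]
onz .004 [0.5142 0.0637 0.004 ]
onz .004 [0.4733 0.0201 0.004 ]
onz .004 [ 0.5336 -0.0379  0.004 ]
barend (array([ 0.55083097, -0.0106835 ,  0.0313879 ]), np.float64(0.0007723954864796336)) [ 0.54838164 -0.01053979  0.04      ]
barend (array([0.49725187, 0.03784366, 0.03230196]), np.float64(0.0043484698544412215)) [0.49357993 0.03730562 0.04      ]
```

Everything agrees: seat is at about (0.483, 0.273) with x axis at 13.5°, and hole spacings come to 60 and 84 mm. The triangulated heights are about 4 mm low. The cover centre is (0.524, 0.013) with its bar at -43.5°. The lock reads about 0.0095. I'm moving to above the lock grip.

Emit:
{"name": "jog_arm", "arguments": {"deltas": [0.2,-0.13,0,0,0,-0.07,0.4,-0.27,0,0,0,-0.14,0.6,-0.4,0,0,0,-0.21,0.8,-0.53,0,0,0,-0.28,1.0,-0.67,0,0,0,-0.35], "claw": 0.6}}

```text
time: 0.52
tool_pos: [0.2542, 0.4343, 0.2374]
tool_rot: [-3.141, 0.0, 2.29]
contact_force: [0.6, -0.0, 0.5]
opening: 0.063
```

Emit:
{"name": "jog_arm", "arguments": {"deltas": [0.2,-0.13,0,0,0,-0.07,0.4,-0.27,0,0,0,-0.14,0.6,-0.4,0,0,0,-0.21,0.8,-0.53,0,0,0,-0.28,1.0,-0.67,0,0,0,-0.311]}}

```text
time: 0.93
tool_pos: [0.3543, 0.3672, 0.2374]
tool_rot: [-3.141, 0.0, 1.801]
contact_force: [1.0, -0.2, -0.4]
opening: 0.0549
```

Emit:
{"name": "jog_arm", "arguments": {"deltas": [0.25,-0.17,-0.15,0,0,0,0.5,-0.34,-0.3,0,0,0,0.75,-0.51,-0.45,0,0,0,1.0,-0.68,-0.7,0,0,0,1.0,-0.68,-0.9,0,0,0]}}

```text
time: 1.35
tool_pos: [0.4574, 0.2971, 0.1462]
tool_rot: [3.14, 0.001, 1.803]
contact_force: [1.0, -0.6, 0.5]
opening: 0.0552
```

Emit:
{"name": "jog_arm", "arguments": {"deltas": [0.27,-0.175,0,0,0,0,0.27,-0.175,0,0,0,0,0.27,-0.175,0,0,0,0]}}

```text
time: 1.6
tool_pos: [0.4812, 0.2817, 0.147]
tool_rot: [-3.141, 0.0, 1.804]
contact_force: [-0.1, -0.2, -0.2]
opening: 0.0549
```

Emit:
{"name": "jog_arm", "arguments": {"deltas": [0,0,-0.2,0,0,0,0,0,-0.45,0,0,0,0,0,-0.65,0,0,0,0,0,-0.76,0,0,0,0,0,-0.76,0,0,0]}}

```text
time: 2.02
tool_pos: [0.4786, 0.2825, 0.0698]
tool_rot: [-3.137, 0.001, 1.807]
contact_force: [-0.4, -0.1, 0.1]
opening: 0.0548
```

Emit:
{"name": "jog_arm", "arguments": {"deltas": [0,0,0,0,0,0,0,0,0,0,0,0,0,0,0,0,0,0,0,0,0,0,0,0,0,0,0,0,0,0], "claw": 0, "newtons": 15}}

```text
time: 2.43
tool_pos: [0.4809, 0.2828, 0.0726]
tool_rot: [3.14, -0.0, 1.807]
contact_force: [-0.6, -0.4, 0.4]
opening: 0.0261
```

Emit:
{"name": "jog_arm", "arguments": {"deltas": [0,0,0,0,0,0,0,0,0,0,0,0]}}

```text
time: 2.6
tool_pos: [0.4809, 0.2827, 0.0723]
tool_rot: [3.14, -0.0, 1.806]
contact_force: [-0.5, 0.5, 3.7]
opening: 0.0197
```

```bash
python3 - <<'E'
from h import *
t=snap('top','t1');s=snap('side','s1')
z=lambda i,x,y:cv2.resize(i[y:y+75,x:x+100,::-1],(400,300),interpolation=cv2.INTER_CUBIC)
cv2.imwrite('pics/z1.png',np.hstack([z(t,180,205),z(s,240,265)]))
print(robot.observe()['opening'])
E
```

```text
0.020134667728843394
```

View pics/z1.png

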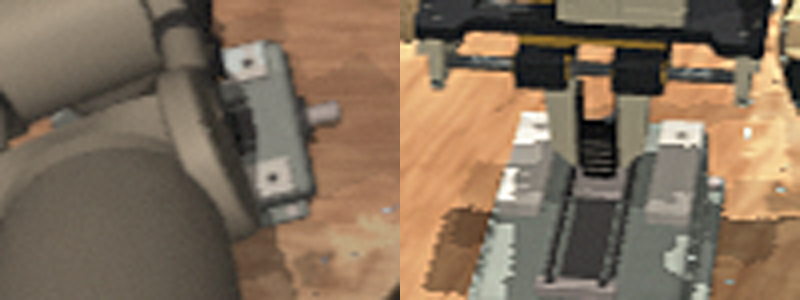

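The jaws have closed on the grip: the opening is 20 mm, matching its width, and the side view shows it between the fingers. I'll drag it along gearbox +y, which is (-0.233, 0.972).

Emit:
{"name": "jog_arm", "arguments": {"deltas": [-0.03,0.13,0,0,0,0,-0.07,0.29,0,0,0,0,-0.11,0.45,0,0,0,0,-0.145,0.6,0,0,0,0,-0.163,0.68,0,0,0,0]}}

```text
time: 3.12
tool_pos: [0.4644, 0.352, 0.0723]
tool_rot: [3.14, -0.0, 1.807]
contact_force: [-0.1, -1.5, 6.0]
opening: 0.0197
```

Emit:
{"name": "jog_arm", "arguments": {"deltas": [-0.007,0.03,0,0,0,0,-0.012,0.05,0,0,0,0,-0.017,0.07,0,0,0,0,-0.019,0.08,0,0,0,0,-0.019,0.08,0,0,0,0]}}

```text
time: 3.53
tool_pos: [0.4637, 0.3549, 0.072]
tool_rot: [-3.141, 0.006, 1.807]
contact_force: [3.8, -17.5, 7.3]
opening: 0.02
```

The stop is reached: force is 17.5 N, and travel of 74 mm puts the lock at about 0.084. I'll relax the push slightly, open, rise and head for the cover.

Emit:
{"name": "jog_arm", "arguments": {"deltas": [0.007,-0.03,0,0,0,0,0.007,-0.03,0,0,0,0]}}

```text
time: 3.7
tool_pos: [0.4637, 0.3546, 0.072]
tool_rot: [3.141, 0.001, 1.806]
contact_force: [2.5, -6.1, 5.8]
opening: 0.02
```

Emit:
{"name": "jog_arm", "arguments": {"deltas": [0.007,-0.03,0,0,0,0,0.007,-0.03,0,0,0,0,0.007,-0.03,0,0,0,0,0.007,-0.03,0,0,0,0], "claw": 0.6}}

```text
time: 4.03
tool_pos: [0.4633, 0.3528, 0.0714]
tool_rot: [-3.141, -0.0, 1.807]
contact_force: [0.7, -0.0, 0.1]
opening: 0.0417
```

Emit:
{"name": "jog_arm", "arguments": {"deltas": [0,0,0.2,0,0,0,0,0,0.4,0,0,0,0,0,0.6,0,0,0,0,-0.2,0.8,0,0,0.07,0,-0.5,0.9,0,0,0.14]}}

```text
time: 4.45
tool_pos: [0.4642, 0.3045, 0.1639]
tool_rot: [3.137, -0.001, 2.035]
contact_force: [0.4, -0.4, 0.6]
opening: 0.055
```

Emit:
{"name": "jog_arm", "arguments": {"deltas": [0.05,-0.2,0,0,0,0.07,0.1,-0.4,0,0,0,0.14,0.2,-0.6,0,0,0,0.21,0.25,-0.8,0,0,0,0.223,0.3,-1.0,0,0,0,0.223]}}

```text
time: 4.87
tool_pos: [0.4938, 0.2019, 0.1617]
tool_rot: [3.141, -0.0, 2.379]
contact_force: [1.1, -0.7, -0.5]
opening: 0.0552
```

Emit:
{"name": "jog_arm", "arguments": {"deltas": [0.06,-0.24,0,0,0,0,0.12,-0.5,0,0,0,0,0.18,-0.74,0,0,0,0,0.25,-1.0,0,0,0,0,0.25,-1.0,0,0,0,0]}}

```text
time: 5.28
tool_pos: [0.5198, 0.0992, 0.1616]
tool_rot: [-3.141, 0.001, 2.374]
contact_force: [-0.3, 0.2, 0.6]
opening: 0.0552
```

```bash
python3 - <<'E'
from h import *
t=snap('top','t2');s=snap('side','s2')
z=lambda i,x,y:cv2.resize(i[y:y+75,x:x+100,::-1],(400,300),interpolation=cv2.INTER_CUBIC)
cv2.imwrite('pics/z2.png',np.vstack([np.hstack([z(t,180,205),z(t,280,190)]),np.hstack([z(s,240,285),z(s,265,225)])]))
print(robot.observe()['tool_pos'],robot.observe()['tool_rot'])
E
```

```text
[0.51875822 0.10216982 0.16154403] [ 3.14151327e+00 -5.81547715e-04  2.37486408e+00]
```

View pics/z2.png

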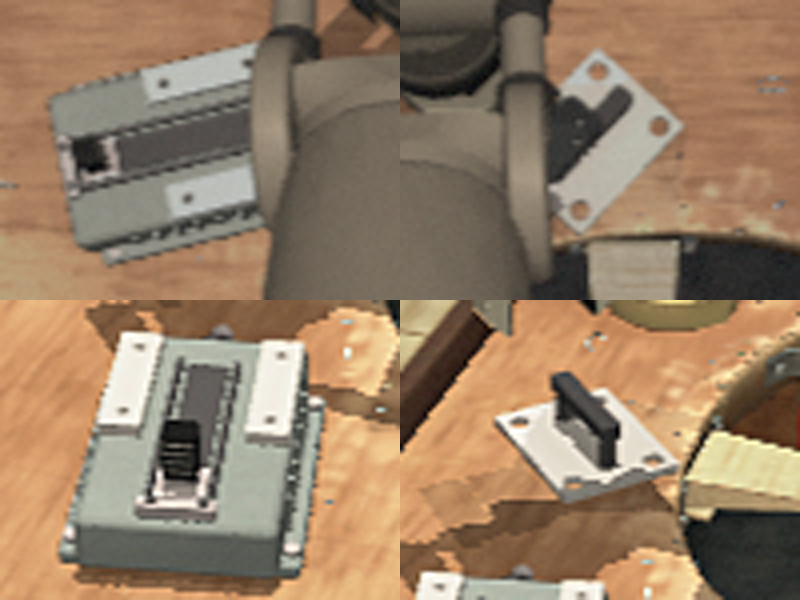

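The grip now sits against the end-stop bar, at about (93,152) in the top crop and (180,450) in the side crop. Next I'll go over the cover bar and descend to TCP z ≈ 0.025.

Emit:
{"name": "jog_arm", "arguments": {"deltas": [0.01,-0.2,0,0,0,0.004,0.03,-0.45,0,0,0,0.004,0.04,-0.7,0,0,0,0.004,0.05,-0.87,-0.1,0,0,0.004,0.05,-0.87,-0.3,0,0,0.004]}}

```text
time: 5.8
tool_pos: [0.5255, 0.014, 0.1334]
tool_rot: [3.139, 0.005, 2.382]
contact_force: [0.4, -0.5, 0.2]
opening: 0.0549
```

Emit:
{"name": "jog_arm", "arguments": {"deltas": [0,0,-0.2,0,0,0,0,0,-0.4,0,0,0,0,0,-0.4,0,0,0]}}

```text
time: 6.05
tool_pos: [0.5212, 0.017, 0.0884]
tool_rot: [-3.138, -0.006, 2.384]
contact_force: [-0.9, -0.0, -0.6]
opening: 0.0549
```

```bash
python3 - <<'E'
from h import *
s=snap('side','s3');t=snap('top','t3')
z=lambda i,x,y:cv2.resize(i[y:y+75,x:x+100,::-1],(400,300),interpolation=cv2.INTER_CUBIC)
cv2.imwrite('pics/z3.png',np.hstack([z(s,265,210),z(t,280,190)]))
o=robot.observe();print(o['tool_pos'],o['tool_rot'])
E
```

```text
[0.52339821 0.01662671 0.09162503] [-3.14096504e+00 -1.33707582e-03  2.38426170e+00]
```

View pics/z3.png

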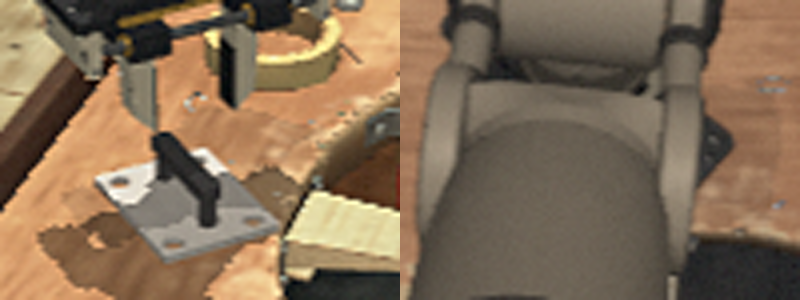

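The side view shows the open fingers straddling the bar. I'll trim 3.5 mm in y and descend.

Emit:
{"name": "jog_arm", "arguments": {"deltas": [0.006,-0.036,-0.2,0,0,0,0.006,-0.036,-0.4,0,0,0,0.006,-0.036,-0.57,0,0,0,0.006,-0.036,-0.66,0,0,0,0.006,-0.036,-0.66,0,0,0]}}

```text
time: 6.57
tool_pos: [0.524, 0.0125, 0.0252]
tool_rot: [-3.141, -0.001, 2.384]
contact_force: [-0.3, -0.3, -0.3]
opening: 0.0556
```

Emit:
{"name": "jog_arm", "arguments": {"deltas": [0,0,0,0,0,0,0,0,0,0,0,0,0,0,0,0,0,0,0,0,0,0,0,0,0,0,0,0,0,0], "claw": 0, "newtons": 40}}

```text
time: 6.98
tool_pos: [0.5247, 0.0119, 0.0264]
tool_rot: [3.141, 0.001, 2.383]
contact_force: [0.3, 0.3, -0.4]
opening: 0.0264
```

Emit:
{"name": "jog_arm", "arguments": {"deltas": [0,0,0,0,0,0,0,0,0,0,0,0,0,0,0,0,0,0]}}

```text
time: 7.23
tool_pos: [0.5247, 0.012, 0.0261]
tool_rot: [3.141, 0.001, 2.383]
contact_force: [1.2, 1.5, 2.2]
opening: 0.0154
```

The bar is gripped, with opening 15.4 mm. The plate's underside is therefore at TCP z - 0.026. I'll lift, turn +57° and carry it over the gearbox.

Emit:
{"name": "jog_arm", "arguments": {"deltas": [0,0,0.1,0,0,0,0,0,0.3,0,0,0,0,0,0.5,0,0,0,0,0,0.7,0,0,0,0,0,0.9,0,0,0]}}

```text
time: 7.65
tool_pos: [0.5237, 0.012, 0.1168]
tool_rot: [-3.141, -0.001, 2.383]
contact_force: [-0.3, 0.7, -2.3]
opening: 0.0154
```

Emit:
{"name": "jog_arm", "arguments": {"deltas": [-0.02,0.1,0.1,0,0,0.05,-0.06,0.3,0.2,0,0,0.11,-0.1,0.5,0.3,0,0,0.17,-0.14,0.7,0.4,0,0,0.23,-0.18,0.9,0.4,0,0,0.3]}}

```text
time: 8.07
tool_pos: [0.5066, 0.1027, 0.1579]
tool_rot: [3.141, 0.002, 2.858]
contact_force: [1.2, 0.5, -2.6]
opening: 0.0158
```

Emit:
{"name": "jog_arm", "arguments": {"deltas": [-0.03,0.2,0,0,0,0.06,-0.06,0.4,0,0,0,0.13,-0.1,0.6,0,0,0,0.2,-0.13,0.8,0,0,0,0.26,-0.15,0.95,0,0,0,0.3]}}

```text
time: 8.48
tool_pos: [0.4903, 0.1982, 0.1559]
tool_rot: [3.141, -0.001, -2.952]
contact_force: [-0.2, -0.7, -2.3]
opening: 0.0158
```

Emit:
{"name": "jog_arm", "arguments": {"deltas": [-0.03,0.2,0,0,0,0.03,-0.06,0.4,0,0,0,0.03,-0.08,0.6,0,0,0,0.03,-0.09,0.75,-0.1,0,0,0.03,-0.09,0.75,-0.2,0,0,0.03]}}

```text
time: 8.9
tool_pos: [0.4819, 0.2744, 0.1361]
tool_rot: [3.141, 0.001, -2.908]
contact_force: [-0.3, -0.5, -1.9]
opening: 0.0157
```

```bash
python3 - <<'E'
from h import *
s=snap('side','s4');t=snap('top','t4')
z=lambda i,x,y:cv2.resize(i[y:y+100,x:x+100,::-1],(400,400),interpolation=cv2.INTER_CUBIC)
cv2.imwrite('pics/z4.png',np.hstack([z(s,240,250),z(t,170,190)]))
o=robot.observe();print(o['tool_pos'],o['tool_rot'],o['contact_force'],o['torque'],o['opening'])
E
```

```text
[0.48067752 0.27147863 0.13397842] [-3.14057242 -0.00460338 -2.90925975] [-0.89317903  0.1274377  -1.93975413] [0.01865695 0.03492371 0.06401908] 0.015514704463004618
```

View pics/z4.png

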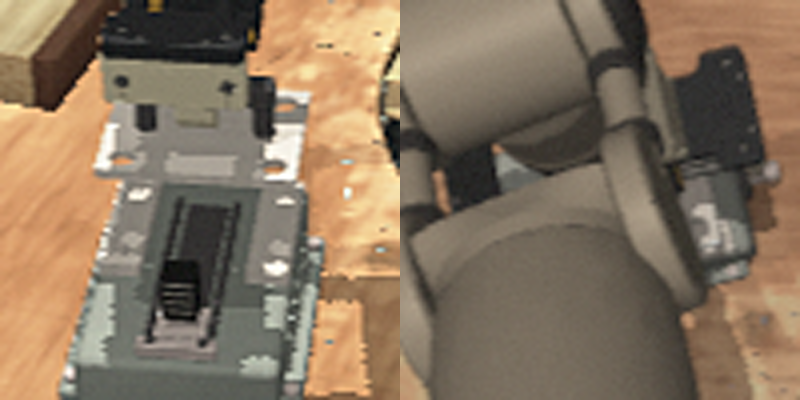

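The plate hangs level over the gearbox, with the gripper's body well above the lock grip. I'll lower it to TCP z 0.091 (underside 15 mm above the pads), then measure the hole alignment in the side view.

Emit:
{"name": "jog_arm", "arguments": {"deltas": [0.02,0.02,-0.1,0,0,0,0.02,0.02,-0.2,0,0,0,0.02,0.02,-0.3,0,0,0.002,0.02,0.02,-0.38,0,0,0.002,0.02,0.02,-0.43,0,0,0.002]}}

```text
time: 9.42
tool_pos: [0.4838, 0.2733, 0.0912]
tool_rot: [-3.141, -0.002, -2.908]
contact_force: [-1.1, 0.1, -1.6]
opening: 0.0159
```

Emit:
{"name": "jog_arm", "arguments": {"deltas": [0,0,0,0,0,0,0,0,0,0,0,0,0,0,0,0,0,0,0,0,0,0,0,0]}}

```text
time: 9.75
tool_pos: [0.4847, 0.2741, 0.0933]
tool_rot: [3.141, 0.001, -2.907]
contact_force: [0.6, -0.2, -2.5]
opening: 0.0154
```

```bash
python3 - <<'E'
from h import *
s=snap('side','s5')
x,y=250,270
im=cv2.resize(s[y:y+75,x:x+100,::-1],(800,600),interpolation=cv2.INTER_CUBIC)
cv2.imwrite('pics/z5.png',im)
o=robot.observe();print(o['tool_pos'],o['tool_rot'],o['contact_force'],o['torque'],o['opening'])
E
```

```text
[0.48462638 0.27411684 0.09327837] [ 3.14135553e+00  1.08243747e-03 -2.90741517e+00] [-0.09244645  0.03881091 -2.19143411] [ 0.03165097 -0.01578542  0.00346894] 0.015670662935602594
```

View pics/z5.png

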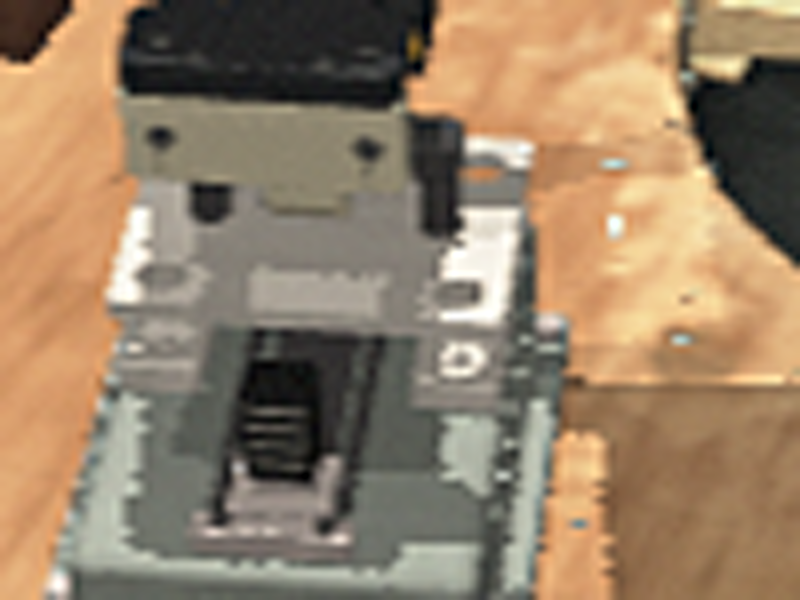

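The side view shows the plate over the flange, clear of the pads and the lock grip. Its near holes are at crop (165,278) and (460,292), and the right far hole is at (490,168). I'll compare them with the tapped holes through the same camera.

```bash
cat > m5.py <<'E'
from h import *
a=np.radians(13.5); ex=np.array([np.cos(a),np.sin(a)]); ey=np.array([-np.sin(a),np.cos(a)])
f4=lambda p:((p[0]+.5)/4-.5+240,(p[1]+.5)/4-.5+285)
f8=lambda p:((p[0]+.5)/8-.5+250,(p[1]+.5)/8-.5+270)
gs={'++':(123,110),'+-':(138,46),'-+':(268,120),'--':(281,55)}
G={k:onz('side',f4(v),.05)[:2] for k,v in gs.items()}
seat=np.mean(list(G.values()),0); print('seat from side',seat)
yv=(G['++']-G['+-']+G['-+']-G['--']); xv=G['++']-G['-+']+G['+-']-G['--']
print('yaw',np.degrees(np.arctan2(xv[1],xv[0])),np.degrees(np.arctan2(yv[1],yv[0]))-90,np.hypot(*xv)/2,np.hypot(*yv)/2)
zp=robot.observe()['tool_pos'][2]-.0262+.006
for k,v in {'++':(165,278),'-+':(460,293),'--':(491,169)}.items():
    p=onz('side',f8(v),zp)[:2]; d=p-G[k]; print(k,'hole-tap (gearbox x,y) mm',(1e3*np.array([d@ex,d@ey])).round(1))
# predicted pixels (crop) of holes if aligned: rim at zp
c=seat
for sx in(1,-1):
  for sy in(1,-1):
    u=proj('side',[*(c+ex*.042*sx+ey*.03*sy),zp])[0]; print(sx,sy,((u-[250,270]+.5)*8-.5).round(0))
for sx in(1,-1): u=proj('side',[*(c+ex*.055*sx+ey*.043),zp])[0]; print('corner',sx,((u-[250,270]+.5)*8-.5).round(0))
for sx in(1,-1): u=proj('side',[*(c+ex*.055*sx+ey*.043),zp-.006])[0]; print('lower corner',sx,((u-[250,270]+.5)*8-.5).round(0))
E
python3 m5.py
```

```text
seat from side [0.4824938  0.27765608]
yaw 12.868853235969398 13.62943083341851 0.08336026784901122 0.06010132280064267
++ hole-tap (gearbox x,y) mm [-0.8  1.2]
-+ hole-tap (gearbox x,y) mm [-1.1 -1. ]
-- hole-tap (gearbox x,y) mm [-2.7  1. ]
1 1 [159. 276.]
1 -1 [194. 149.]
-1 1 [459. 294.]
-1 -1 [482. 166.]
corner 1 [105. 302.]
corner -1 [501. 326.]
lower corner 1 [106. 319.]
lower corner -1 [501. 343.]
```

From the side view the offsets are within about 1.5 mm, apart from x −2.7 mm at the far right hole. The robot-frame check gives x +0.8 and y +0.6 mm, against a 4 mm tolerance. The yaws agree at 13.4° and 13.6°. The underside is 17 mm above the pads, so I'll lower 2 mm, settle and do a last check.

Emit:
{"name": "jog_arm", "arguments": {"deltas": [0,0,-0.02,0,0,0,0,0,-0.02,0,0,0,0,0,-0.02,0,0,0,0,0,-0.02,0,0,0,0,0,-0.02,0,0,0]}}

```text
time: 10.22
tool_pos: [0.4843, 0.274, 0.0908]
tool_rot: [3.141, 0.0, -2.907]
contact_force: [0.9, 0.1, -3.0]
opening: 0.0153
```

Emit:
{"name": "jog_arm", "arguments": {"deltas": [0,0,0,0,0,0,0,0,0,0,0,0,0,0,0,0,0,0,0,0,0,0,0,0,0,0,0,0,0,0]}}

```text
time: 10.63
tool_pos: [0.4843, 0.274, 0.0907]
tool_rot: [3.142, 0.0, -2.907]
contact_force: [-0.3, -0.4, -1.3]
opening: 0.0158
```

```bash
python3 - <<'E'
from h import *
s=snap('side','s6');t=snap('top','t6')
z=lambda i,x,y,w,h:cv2.resize(i[y:y+h,x:x+w,::-1],(400,400),interpolation=cv2.INTER_CUBIC)
cv2.imwrite('pics/z6.png',np.hstack([z(s,255,280,65,65),z(t,195,205,65,65)]))
o=robot.observe();print(o['tool_pos'],o['tool_rot'],o['contact_force'],o['torque'],o['opening'],abs(o['qvel']).max())
a=np.radians(13.5); ex=np.array([np.cos(a),np.sin(a)]); ey=np.array([-np.sin(a),np.cos(a)]);c=np.array([.4831,.2731])
for sx in(1,-1):
  for sy in(1,-1):
    u=proj('top',[*(c+ex*.042*sx+ey*.03*sy),.071])[0]; print(sx,sy,((u-[195,205]+.5)*400/65).round(0)+[400,0])
E
```

```text
[0.48432378 0.27394853 0.09072942] [ 3.14153028e+00 -2.41578800e-05 -2.90745605e+00] [-0.36368348  0.21903665 -2.19697862] [ 0.06458328  0.05145547 -0.06774098] 0.015524351040692561 0.0019524399812735692
1 1 [546. 116.]
1 -1 [677.  84.]
-1 1 [585. 296.]
-1 -1 [717. 263.]
```

View pics/z6.png

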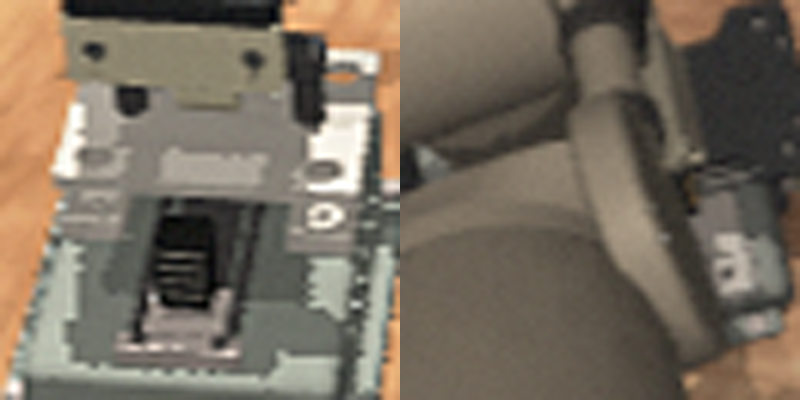

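The side view agrees with before. In the top view a dark dot at (727,270) sits where the tapped hole was measured (729,274), apparently seen through the plate's hole. I'll enlarge that one spot.

```bash
python3 - <<'E'
from h import *
t=cv2.imread('pics/t6.png'); g=t[236:260,236:262]
g=cv2.normalize(g,None,0,255,cv2.NORM_MINMAX)
cv2.imwrite('pics/z7.png',cv2.resize(g,(520,480),interpolation=cv2.INTER_NEAREST))
c=np.array([.4494,.2341]); 
for z in(.05,.0645,.0705): print(z,((proj('top',[*c,z])[0]-[236,236]+.5)*20).round(0))
E
```

```text
0.05 [237. 260.]
0.0645 [219. 243.]
0.0705 [212. 236.]
```

View pics/z7.png

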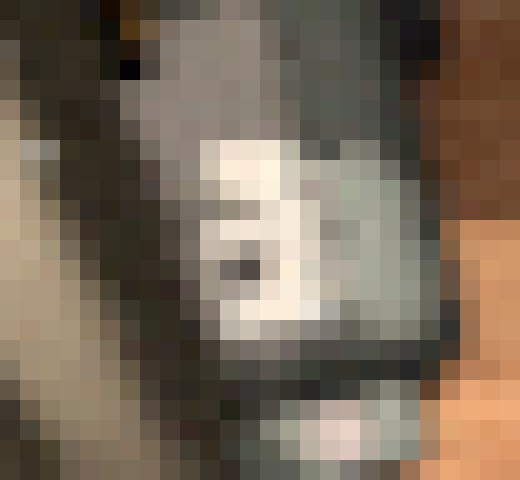

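The enlargement shows the dark tapped hole at (242,268), whole and inside the plate hole (about x 180–280, y 200–290). This holds even from the top camera's oblique angle, so I'm handing in.

```bash
python3 -c "
from cell import robot
print(robot.hand_in()); o=robot.observe(); print(o['time'],o['tool_pos'],o['opening'])"
```

```text
the job is handed in; nothing more can be done
None
the job is handed in; nothing more can be done
```

I slid the lock grip to its end stop, then picked up the cover by its bar. I handed in, at about 10.7 s, with the cover held still and level over the gearbox. The interface reports no verdict.

- **Lock:** the grip stopped at about 0.084 m of 0.085, with a 17.5 N push against the stop. The pictures show it sitting against the stop bar.
- **Height and angle:** the plate's underside was about 14.5 mm above the pads. The tool was level to within 0.001 rad. The plate was turned to 13.4°, against 13.4–13.6° measured for the gearbox.
- **Grip:** the opening was steady at about 15.5 mm and only the plate's own weight showed, so I saw no sign of contact with the gearbox.
- **Hole alignment:** the side view gave offsets of 1–1.5 mm, except −2.7 mm in x at one far hole. The robot's own position gave +0.8 mm in x and +0.6 mm in y. The two disagree in sign along x, but both are inside the 4 mm allowed.
- **Not fully checked:** the top camera could see only one tapped hole through the plate, wholly in view. The arm hid the other three, so for those I rely on the measured positions.

I saw no contact with the other things on the bench or with the lamp hood, but I took no final picture of the whole bench to confirm it.

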